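Clamp the battery case in its console cradle and hold it at the mark

TASK

Gently slide the cradle's leg so that its jaw closes on the battery case and presses it against the sprung pad, until the pointer stands on the raised length mark. Only then, after steadying the leg there for a moment with the lever still open, squeeze the cam lever shut flat against the stem. Finish still holding: keep the lever pinched shut between the fingers and the leg at its mark, and leave the bowl and the cup alone.

Things in the scene. Friction and masses are not known exactly. Their poses are not given: they have to be found in the camera images.
- cradle: Adjustable cradle, fixed to the console: grey bed 300 mm (its x) by 150 (y), bed top 12 mm up. Origin: centre of the underside; x is the way the leg closes (roughly away from the robot), y left, z up. +x end: fixed backstop, 62 mm high, the sprung pad before it. The leg slides on the -x half, between two ridges 16 mm high. Gauge strip with the length mark along the right (-y) edge.
- leg (a joint): Sliding leg, m: 0 open, grows along cradle +x; 0.070 is on the mark, 0.085 end stop. An aluminium upright jaw plate (10 mm thick, 130 wide in y, z 14 to 70 mm) with a stem behind it (-x) 90 mm long, z 14 to 62, cradle y -13 to +5 mm. Slide friction 1 N. The cam does not hold the leg against the spring: the hand must.
- jaw_back (a point): Top edge, 70 mm up, of the jaw plate's back face (towards the robot), on the cradle's middle line y = 0. Moves with the leg; axes as the cradle's. Fingers straddling stem and lever push the leg closed with their sides against this face, which is free for some 50 mm on either side of the stem.
- pointer (a point): Tip of the thin pointer tongue at the jaw plate's right (-y) end, over the gauge strip; in x at mid-thickness of the jaw plate, 5 mm ahead (+x) of jaw_back. Moves with the leg. Axes as the cradle's.
- mark (a point): Centre of the length mark: a raised steel bar 8 mm wide (x), 20 mm long (y) across the gauge strip, fixed at cradle x = 55, y = -87 mm. The pointer is on the mark when its x equals this within half the bar's width. Axes as the cradle's.
- lever (a joint): Cam lever, rad: 0 shut flat along the stem, 0.30 wide open; starts 0.24 to 0.30, stays where left (1.5 N at its tip moves it). Upright steel plate 6 mm thick, z 22 to 62 mm, on the stem's left (+y) side; vertical pivot 72 mm behind the jaw's back face, free end 66 mm from it, next to the jaw plate. Stem and shut lever together: 26 mm thick, centred on cradle y = 0. Shut it by squeezing both across y.
- lever_tip (a point): Top outer corner of the lever's free end, 62 mm up; at cradle y = +32 mm when the lever is wide open, +13 mm when shut. Moves with the lever.
- pad (a joint): Sprung pad, m: 0 at rest, 0.018 pushed right in towards the backstop. Upright rubber plate 120 mm wide, z 16 to 52 mm, face at cradle x = 110 mm at rest. Spring 500 N/m: with the case between and the leg on the mark it is pushed in 10 mm, 5 N.
- battery_case: Closed black plastic battery case with hinged lid, 60 mm (x) by 104 (y) by 40 high, about 0.2 kg, loose on the bed between jaw and pad, within 0.1 rad of square, 8 to 28 mm short of the pad. Origin: centre of its underside.
- bowl: Bystander: glass bowl, 140 mm across, 60 high, with a white ceramic ball in it. Origin: centre of its underside.
- cup: Bystander: stainless steel cup, 76 mm across, 90 high. Origin: centre of its underside.
Things that resemble listed ones, but are neither listed nor needed, are in the scene too. There is more than one size of the battery_case; the one meant has the size given above.

How it is judged (in metres and radians):
On the way, in this order (a step that is already met when the one before it is completed fails the run):
1. the jaw has closed on the case and pressed it against the sprung pad (over 0.75 N), lever still open (contact force between leg and battery_case above 0.5 N and contact force between battery_case and pad above 0.75 N and value of joint lever above 0.18 rad).
2. the leg is held with its pointer on the mark (within 4 mm), lever still open, for 0.3 s (x of pointer in the frame of mark between -0.004 and 0.004 m and value of joint lever above 0.18 rad and contact force between the fingers and leg above 1 N), for 0.3 s.
At the end, for the whole second after the job is handed in: Fingers still hold the leg (over 4 N) and pinch the lever (over 2 N), lever shut (under 0.05 rad), pointer within 4 mm of the mark's centre, the case flat and still, pressed between jaw (over 1.5 N) and sprung pad (over 2 N) (x of pointer in the frame of mark between -0.004 and 0.004 m and value of joint lever below 0.05 rad and contact force between the fingers and leg above 4 N and contact force between the fingers and lever above 2 N and contact force between battery_case and pad above 2 N and contact force between leg and battery_case above 1.5 N and angle between battery_case's own z axis and vertical below 0.1 rad and height (world z) of battery_case below 0.02 m and linear speed of battery_case below 0.02 m/s); the arm keeps its last pose, push and grip.
It fails at once if the lever was more than half shut while the pointer was off the mark by over 6 mm (value of joint lever below 0.12 rad and not (x of pointer in the frame of mark between -0.006 and 0.006 m)).
It fails at once if the case was crushed (over 30 N) (contact force between leg and battery_case above 30 N).
It fails at once if the bowl was moved by over 30 mm (distance of bowl from where it was at the start of the episode above 0.03 m).
It fails at once if the cup was moved by over 30 mm (distance of cup from where it was at the start of the episode above 0.03 m).
It also fails if it takes over 35 s, if anything falls off the work surface, if the arm or the gripper's body presses on something with over 40 N, if the wrist force passes 120 N, or if a joint passes its speed limit or range.

ROBOT

A 6-joint arm with a two-finger parallel gripper is mounted at the origin on the work surface. World frame = base frame: x ahead of the robot, y to its left, z up, the work surface at z = 0. Lengths are in mm, angles in degrees, forces in N, time in s.
With the tool pointing down it reaches from about 300 to 850 mm from the base axis. Payload 4.2 kg.
Tool frame: the origin (TCP) lies at the very end of the fingers, on their centre line; the grasp point (between the pads) lies env.pinch_z behind it (env.pinch_z is the distance from the TCP to the grasp point, in mm); z points along the fingers, y is the line along which they close (so a half turn about z gives the same grasp; the last joint's range is limited). The gripper opens to 91 mm and grips with 3 to 60 N. Pads are 32 mm wide; open, the fingers measure 118 mm over their backs; the gripper's body (76 mm by 178 mm) begins 60 mm behind the grasp point.
Start: joints at [-65.26, 18.312, 89.639, -0, 72.044, -1.146], TCP at [251.042, -517.321, 213.976] pointing down, gripper open.
Joint ranges: [-177.97, 177.97], [-48.28, 115.42], [12.27, 149.76], [-77.06, 257.06], [2.81, 150.46], [-146.56, 146.56]. Speed limits (degrees/s): [147.25, 147.25, 180, 180, 180, 180].

INTERFACE

Orientations are given as [roll, pitch, yaw] about the fixed x, y, z axes, in that order (R = Rz(yaw) Ry(pitch) Rx(roll)).
In Python, from workcell import state, vision, job_done, env gives the robot as it stands.
- The arm moves only by the tool servo_tool, never from a script. Its argument "rows" is a list of rows, each a list of 5 numbers: the shift along the tool's x, y, z scaled (see below), then the turn about the tool's z scaled (see below), then the opening, from 0 (shut) to 1 (fully open). A call has 1 to 20 rows; each row is the pose to reach, as a shift and turn from the pose commanded when the call began, along the tool's axes at that moment; what a row does not reach only later rows make up. The controller multiplies each number of a shift by 200 mm and each number of a turn by 90 degrees. A row lasts 1/12 s, in which the tool goes at most 41.7 mm and 7.16 degrees, less where a joint would pass 70% of its speed; a pose out of reach is approached as far as the arm can. A call with a number of a shift or a turn outside -1 to 1 is refused whole. A call with a gripper value outside its range is refused whole. The fingers move at their own pace and stop on an object; "force" is the grip in N (left out, the last holds). Time passes only in rows, so rows that repeat a pose let the fingers close. It gives the time, the measured TCP pose, the force, the opening and the grip force at its end, in the units of the state.
- state(): the state, without advancing time (a new reading comes with each control period).
- vision.grab_frame(name): name is "scene" or "top" or "wrist"; returns the picture (384x512x3 uint8, red, green, blue); there is no depth.
- vision.camera_info(name): a dict with "vertical_fov" (degrees; the focal length in pixels is half the picture's height over the tangent of half this angle, whatever the lens; pixels are square), "cx", "cy" (the principal point, pixels), "distortion" ([k1, k2, p1, p2, k3] as OpenCV has them; the pictures are not rectified), "T" (4x4, takes a point from camera to world coordinates). Camera axes: x right, y up, looking along -z (the intrinsics and any distortion apply to the point x, -y, -z); pixel columns grow to the right and rows downward; lengths in mm; the calibration is good to about 2 mm. A picture is of the moment at which its call begins: read the wrist's pose just before it. camera_info takes no time and is no camera call; for the wrist camera it gives the pose at the moment of the call.
- job_done(): hands the job in; it is judged then, once.
The state is a dict: "time_s": time; "qpos": joint angles; "qvel": joint speeds; "effort": joint torques, N m; "ee_pos": TCP position; "ee_rot": TCP orientation; "force": force on the tool from outside, world axes, zero at the start; "torque": the same for the moment, N m; "gripper_width": finger opening in mm; "gripper_force": force on a finger pad.
Only numpy, scipy, OpenCV 4.12 (cv2) and the standard library are available. Lean on these libraries where they do the work, as an engineer would, in place of code of your own. Each camera call takes 0.05 s, during which the arm holds its last target. There are 200 camera calls.

## Working session

There is one attempt and no reset: what is moved stays moved. The work goes in short steps, Python scripts to look and compute and a tool call to move; the robot and the scene stay as the last step left them, time stands still between calls to the robot, and variables do not carry over. Pictures are saved under pics/ and viewed, at most 10 in all, crops included, and the job is handed in when it is done.

Besides the shell and the picture viewer there is one more tool, called after ">>>" as name([rows], argument=value, ...), one row to a line, values as JSON. servo_tool: Moves the arm, as the interface text tells. Its arguments: {"type":"object","properties":{"rows":{"type":"array"},"force":{"type":"number"}},"required":["rows"]}

```bash
mkdir -p pics; cat > h.py <<'E'
import numpy as np, cv2
from workcell import state, vision, job_done, env
def cam(n):
    i=vision.camera_info(n); f=192/np.tan(np.radians(i["vertical_fov"])/2)
    return np.array([[f,0,i["cx"]],[0,f,i["cy"]],[0,0,1]]),np.array(i["distortion"],float),np.array(i["T"])
def ray(n,uv,c=None):
    K,d,T=c or cam(n)
    p=cv2.undistortPoints(np.array(uv,float).reshape(-1,1,2),K,d).reshape(-1,2)
    v=np.c_[p[:,0],-p[:,1],-np.ones(len(p))]@T[:3,:3].T
    return T[:3,3],v
def onz(n,uv,z,c=None):
    o,v=ray(n,uv,c); z=np.broadcast_to(z,len(v)); return o+v*((z-o[2])/v[:,2])[:,None]
def proj(n,P,c=None):
    K,d,T=c or cam(n); q=(np.array(P,float).reshape(-1,3)-T[:3,3])@T[:3,:3]
    q=q*[1,-1,-1]; return cv2.projectPoints(q,np.zeros(3),np.zeros(3),K,d)[0].reshape(-1,2)
def save(n,f): im=vision.grab_frame(n); cv2.imwrite('pics/'+f,im[:,:,::-1]); return im
E
python3 - <<'E'
from h import *
a=save('top','top0.png');b=save('scene','sc0.png')
print(env.pinch_z,state()['ee_rot'],state()['time_s'])
for n in('top','scene'):
    print(cam(n)[2].round(2),vision.camera_info(n)['distortion'])
cv2.imwrite('pics/both.png',cv2.resize(np.vstack([a,b]),None,fx=.78,fy=.78)[:,:,::-1])
E
```

```text
18.8 [-1.79906531e+02 -6.48713886e-04  2.58857907e+01] 0.1
[[-1.00000e-02  1.00000e+00 -9.00000e-02  5.22790e+02]
 [-1.00000e+00 -1.00000e-02  0.00000e+00 -2.82600e+01]
 [ 0.00000e+00  9.00000e-02  1.00000e+00  1.20404e+03]
 [ 0.00000e+00  0.00000e+00  0.00000e+00  1.00000e+00]] [-0.10645164  0.          0.          0.          0.        ]
[[ 7.40000e-01 -4.40000e-01  5.00000e-01  1.24387e+03]
 [ 6.70000e-01  4.90000e-01 -5.60000e-01 -6.90130e+02]
 [-0.00000e+00  7.50000e-01  6.60000e-01  8.76580e+02]
 [ 0.00000e+00  0.00000e+00  0.00000e+00  1.00000e+00]] [-0.03001535  0.          0.          0.          0.        ]
```

View pics/top0.png

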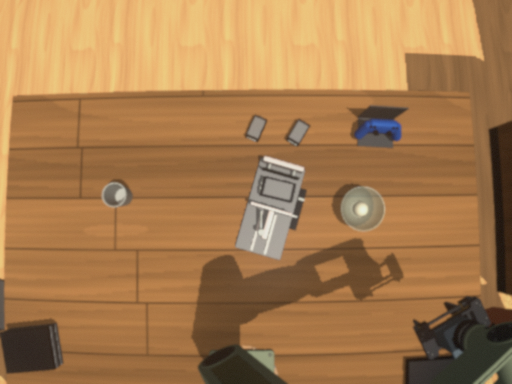

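View pics/sc0.png

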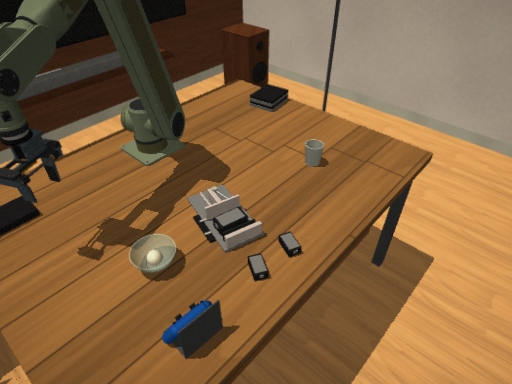

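The top view shows the cradle at about (271,207), with its case at (277,188), the bowl at (362,208) and the cup at (116,194). The two small cases at (256,128) and (298,132) are loose on the table and too small. The case on the bed is the one meant, and the next crop should confirm it.

```bash
python3 - <<'E'
from h import *
a=cv2.imread('pics/top0.png')
cv2.imwrite('pics/c1.png',cv2.resize(a[145:270,225:320],None,fx=4.8,fy=4.8,interpolation=cv2.INTER_CUBIC))
hsv=cv2.cvtColor(a,cv2.COLOR_BGR2HSV)
m=((hsv[...,1]<45)).astype(np.uint8)*255
m[:145]=0;m[270:]=0;m[:,:225]=0;m[:,325:]=0
m=cv2.morphologyEx(m,cv2.MORPH_OPEN,np.ones((3,3)))
c=max(cv2.findContours(m,0,2)[0],key=cv2.contourArea)
r=cv2.minAreaRect(c);bx=cv2.boxPoints(r);print(bx)
P=onz('top',bx,12);print(P.round(1));print(onz('top',[[362,208],[116,194]],30).round())
E
```

```text
[[234.66397 246.152  ]
 [261.24155 155.0288 ]
 [311.81436 169.77919]
 [285.2368  260.9024 ]]
[[ 433.2   18.2   12. ]
 [ 724.4  -68.7   12. ]
 [ 675.4 -231.6   12. ]
 [ 385.4 -141.6   12. ]]
[[ 550. -387.   30.]
 [ 600.  397.   30.]]
```

View pics/c1.png

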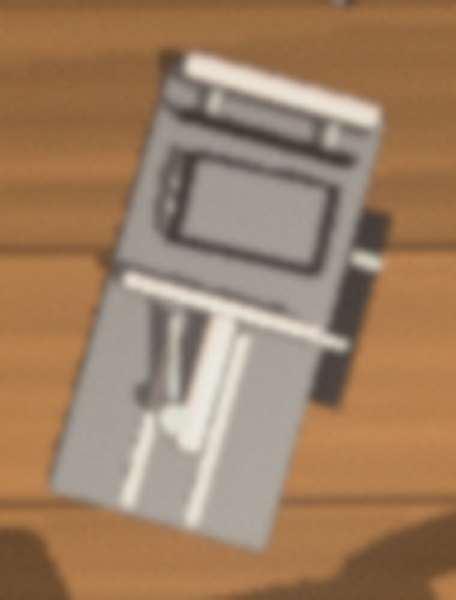

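The crop confirms the case in the cradle: a black rim from (165,150) to (335,275), about 105 mm wide. The back corners of the bed are at (50,490) and (265,550), the mark at (367,260), and the jaw top runs from (122,275) to (345,345). The lever is open, to the left of the stem.

```bash
cat >> h.py <<'E'
def fit(L,W):
    L=np.array(L,float);W=np.array(W,float)
    l=L-L.mean(0);w=W-W.mean(0)
    a=np.arctan2((l[:,0]*w[:,1]-l[:,1]*w[:,0]).sum(),(l*w).sum())
    R=np.array([[np.cos(a),-np.sin(a)],[np.sin(a),np.cos(a)]]);t=W.mean(0)-R@L.mean(0)
    return R,t,np.degrees(a),W-(L@R.T+t)
E
python3 - <<'E'
from h import *
g=lambda p:(np.array(p,float)+.5)/4.8+[225,145]-.5
uv=g([[50,490],[265,550],[367,260]])
W=onz('top',uv,[12,12,14])[:,:2]
R,t,a,r=fit([[-150,75],[-150,-75],[55,-87]],W);print(t,a,r.round(1))
f=lambda p,z:((onz('top',g(p),z)[:,:2]-t)@R).round(1)
print('jaw',f([[122,275],[345,345]],70));print('stem end',f([[190,445]],62),'lever tip top',f([[175,310]],62))
print('backstop',f([[185,65],[382,110]],62),'case',f([[165,230],[185,150],[335,185],[318,275]],50))
np.savez('cr.npz',R=R,t=t)
s=state();print(s['qpos'].round(1) if hasattr(s['qpos'],'round') else s['qpos'])
E
```

```text
[554.6785104  -95.92057766] -16.407438565744062 [[-0.5 -1.3]
 [ 1.4  1. ]
 [-0.9  0.3]]
jaw [[ -2.8  66.6]
 [ -6.5 -81.2]]
stem end [[-94.2  -4.5]] lever tip top [[-14.6  28.1]]
backstop [[138.8  65. ]
 [145.8 -65.1]] case [[ 33.6  48.1]
 [ 87.1  49.9]
 [ 92.1 -49.8]
 [ 32.8 -54.8]]
[-65.3  18.3  89.7  -0.   72.   -1.1]
```

>>> servo_tool([
  [0.08,-0.056,0,0,1],
  [0.2,-0.14,0,0,1],
  [0.36,-0.25,0,0,1],
  [0.52,-0.36,0,0,1],
  [0.68,-0.48,0,0,1],
  [0.84,-0.59,0,0,1],
  [1,-0.7,0,0,1],
], force=10)

```text
time_s: 0.68
ee_pos: [370.1, -302.2, 213.7]
ee_rot: [-180.0, 0.0, 25.9]
force: [0.8, -0.4, 0.0]
gripper_width: 91.3
gripper_force: 0.0
```

>>> servo_tool([
  [0.15,-0.1,0.02,0.06,1],
  [0.3,-0.21,0.04,0.12,1],
  [0.45,-0.32,0.08,0.19,1],
  [0.6,-0.42,0.12,0.26,1],
  [0.75,-0.52,0.16,0.33,1],
  [0.88,-0.62,0.2,0.4,1],
  [0.97,-0.68,0.22,0.47,1],
  [1,-0.7,0.22,0.47,1],
  [1,-0.7,0.22,0.47,1],
])

```text
time_s: 1.43
ee_pos: [489.0, -89.5, 169.4]
ee_rot: [180.0, 0.1, -16.1]
force: [0.8, -0.4, 0.5]
gripper_width: 91.1
gripper_force: 0.0
```

```bash
python3 - <<'E'
from h import *
s=state();print(s['time_s'],s['ee_pos'],s['ee_rot'],s['force'],s['gripper_width'])
c=cam('wrist');np.savez('w1.npz',K=c[0],d=c[1],T=c[2]);print(c[2].round(2))
a=save('wrist','w1.png');save('top','top1.png');print(state()['time_s'])
E
```

```text
1.4333 [489.00685069 -89.52560148 169.43889022] [ 1.79990251e+02  5.95260762e-02 -1.61264139e+01] [ 0.80947776 -0.3941869   0.5288073 ] 91.06521317538262
[[-2.8000e-01  9.3000e-01  2.6000e-01  5.6172e+02]
 [-9.6000e-01 -2.7000e-01 -7.0000e-02 -1.1034e+02]
 [-0.0000e+00 -2.7000e-01  9.6000e-01  3.4037e+02]
 [ 0.0000e+00  0.0000e+00  0.0000e+00  1.0000e+00]]
1.5333
```

View pics/w1.png

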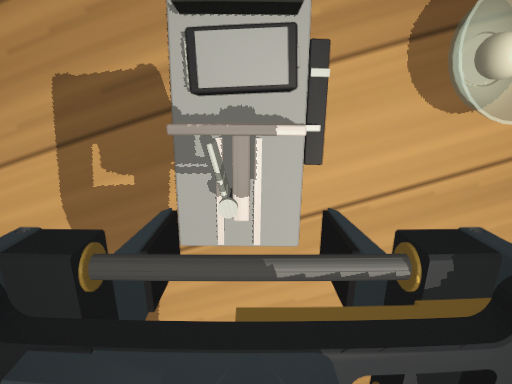

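The wrist view shows the bed's back corners at (180,246) and (299,245), the mark at (319,72) and the pointer at (314,128). The jaw top's back edge is on row 135, the lever tip at about (209,144) and the stem from column 233 to 249. The fingers are still behind the cradle.

```bash
python3 - <<'E'
from h import *
w=np.load('w1.npz');c=(w['K'],w['d'],w['T'])
uv=[[180,246],[299,245],[319,72]]
W=onz('w',uv,[12,12,14],c)[:,:2]
R,t,a,r=fit([[-150,75],[-150,-75],[55,-87]],W);print(t,a,r.round(1))
f=lambda p,z:((onz('w',p,z,c)[:,:2]-t)@R).round(1)
print('jaw back top',f([[170,135],[235,135],[300,135]],70));print('pointer',f([[316,128]],20),f([[316,128]],70),'lever tip',f([[209,144]],62),'stem end/sides',f([[240,221],[233,160],[249,160]],62))
print('ridge',f([[220,240],[257,240]],16),'case',f([[186,28],[296,24],[296,90],[192,94]],52))
np.savez('cr.npz',R=R,t=t)
s=state();print('tcp',(s['ee_pos'][:2]-t)@R)
E
```

```text
[552.76325552 -94.36736828] -16.00551038353254 [[-0.2 -0.3]
 [ 1.3 -0.1]
 [-1.1  0.3]]
jaw back top [[ -8.2  61.1]
 [ -8.4   0.6]
 [ -8.4 -59.6]]
pointer [[ -4.8 -85.5]] [[ -2.  -74.2]] lever tip [[-17.5  26.1]] stem end/sides [[-96.7  -2.9]
 [-33.1   3.3]
 [-33.1 -12.3]]
ridge [[-139.8   23.6]
 [-139.8  -21.9]] case [[ 87.4  45.1]
 [ 90.5 -55.3]
 [ 32.6 -57.2]
 [ 29.2  42.2]]
tcp [-62.78120065 -14.87476481]
```

>>> servo_tool([
  [0.06,-0.04,0.02,0,0.88],
  [0.12,-0.075,0.1,0,0.88],
  [0.125,-0.075,0.2,0,0.88],
  [0.125,-0.075,0.3,0,0.88],
  [0.125,-0.075,0.4,0,0.88],
  [0.125,-0.075,0.5,0,0.88],
  [0.125,-0.075,0.58,0,0.88],
  [0.125,-0.075,0.65,0,0.88],
  [0.125,-0.075,0.69,0,0.88],
  [0.125,-0.075,0.695,0,0.88],
  [0.125,-0.075,0.695,0,0.88],
])

```text
time_s: 2.45
ee_pos: [517.1, -84.1, 30.9]
ee_rot: [180.0, 0.0, -16.5]
force: [0.7, -0.4, -0.2]
gripper_width: 80.3
gripper_force: 0.0
```

```bash
python3 - <<'E'
from h import *
k=np.load('cr.npz');s=state();print('tcp',(s['ee_pos'][:2]-k['t'])@k['R'],s['ee_pos'][2],s['force'],s['gripper_width'])
c=cam('wrist');np.savez('w2.npz',K=c[0],d=c[1],T=c[2])
a=save('wrist','w2.png')
E
```

```text
tcp [-3.70900553e+01  3.69463311e-02] 30.85094695868372 [ 0.68646578 -0.40913787 -0.21379815] 80.27840178143317
```

View pics/w2.png

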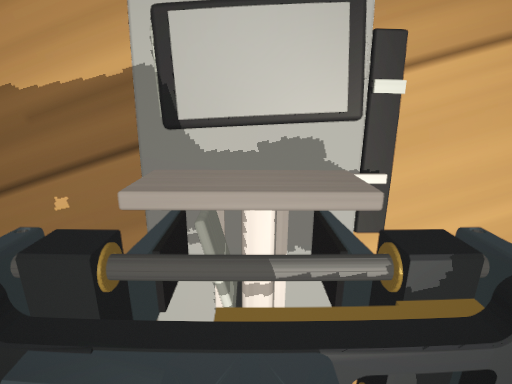

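The fingers straddle the stem and lever with clearance, and the pointer is at (372,179), short of the mark at (390,87). I'll push slowly from here.

>>> servo_tool([
  [0.01,0,0,0,0.88],
  [0.025,0,0,0,0.88],
  [0.04,0,0,0,0.88],
  [0.052,0,0,0,0.88],
  [0.062,0,0,0,0.88],
  [0.072,0,0,0,0.88],
  [0.082,0,0,0,0.88],
  [0.094,0,0,0,0.88],
  [0.106,0,0,0,0.88],
  [0.118,0,0,0,0.88],
  [0.13,0,0,0,0.88],
  [0.142,0,0,0,0.88],
  [0.154,0,0,0,0.88],
  [0.166,0,0,0,0.88],
  [0.178,0,0,0,0.88],
  [0.19,0,0,0,0.88],
  [0.2,0,0,0,0.88],
  [0.21,0,0,0,0.88],
  [0.22,0,0,0,0.88],
  [0.225,0,0,0,0.88],
])

```text
time_s: 4.17
ee_pos: [560.1, -96.3, 30.9]
ee_rot: [180.0, 0.0, -16.4]
force: [-2.3, 0.6, 0.7]
gripper_width: 80.5
gripper_force: 1.2
```

>>> servo_tool([
  [0.008,0,0,0,0.88],
  [0.016,0,0,0,0.88],
  [0.024,0,0,0,0.88],
  [0.032,0,0,0,0.88],
  [0.04,0,0,0,0.88],
  [0.048,0,0,0,0.88],
  [0.055,0,0,0,0.88],
  [0.06,0,0,0,0.88],
  [0.06,0,0,0,0.88],
])

```text
time_s: 4.92
ee_pos: [571.9, -99.7, 30.9]
ee_rot: [180.0, -0.0, -16.4]
force: [-2.3, -0.8, -0.4]
gripper_width: 80.5
gripper_force: 0.7
```

```bash
python3 - <<'E'
from h import *
k=np.load('cr.npz');s=state();print('tcp',(s['ee_pos'][:2]-k['t'])@k['R'],s['ee_pos'][2],s['force'][:2]@k['R'],s['gripper_width'],s['time_s'])
c=cam('wrist');np.savez('w3.npz',K=c[0],d=c[1],T=c[2])
a=save('wrist','w3.png')
E
```

```text
tcp [19.84939873  0.14802795] 30.903967568508936 [-1.96101318 -1.386938  ] 80.45695735182595 4.9167
```

View pics/w3.png

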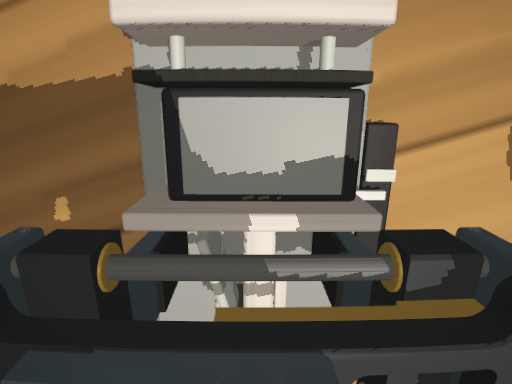

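The case now sits against the jaw and is just short of the pad (rows 90 and 82). The pointer is at (371,195) and the mark at (381,175).

```bash
python3 - <<'E'
from h import *
k=np.load('cr.npz');t,R=k['t'],k['R']
for n,mk,pt,jb in(('w2',(390,87),(374,179),192),('w3',(381,175),(373,195),215)):
    w=np.load(n+'.npz');c=(w['K'],w['d'],w['T'])
    im=cv2.imread('pics/%s.png'%n).min(2)
    def cen(p):
        x,y=p; s=im[y-9:y+10,x-5:x+6].astype(float).mean(1); print('   ',s.astype(int)); s=s*(s>120); return y+((np.arange(19)-9)*s).sum()/s.sum()
    mk=(mk[0],cen(mk));pt=(pt[0],cen(pt))
    f=lambda p,z:((onz('w',[p],z,c)[:,:2]-t)@R).round(1)[0]
    print(n,mk,pt,'mark',f(mk,14),f(mk,18),'ptr',[f(pt,z) for z in(16,20,26)])
E
```

```text
[ 58 142 205 219 218 217 217 219 220 221 221 221 219 219 222 100  63  60
  60]
    [ 55  41  35  84 178 231 236 236 237 239 239 239 238 176  77  76  83  89
  95]
w2 (390, np.float64(85.70833333333333)) (374, np.float64(178.51188698284562)) mark [ 54.2 -88.5] [ 53.8 -86.6] ptr [array([ -5. , -83.3]), array([ -4.1, -81.5]), array([ -2.7, -78.8])]
    [ 62  62  55 152 212 219 218 217 218 220 221 220 218 217 219 164  73  60
  61]
    [ 53  37  29  52 103 176 222 222 223 224 226 226 225 216 108  61  61  63
  66]
w3 (381, np.float64(175.03923665652886)) (373, np.float64(195.09113209293716)) mark [ 53.9 -88.6] [ 54.7 -86.7] ptr [array([ 40.4, -83.7]), array([ 41.6, -81.9]), array([ 43.3, -79.2])]
```

>>> servo_tool([
  [0.006,0,0,0,0.88],
  [0.012,0,0,0,0.88],
  [0.018,0,0,0,0.88],
  [0.024,0,0,0,0.88],
  [0.03,0,0,0,0.88],
  [0.036,0,0,0,0.88],
  [0.042,0,0,0,0.88],
  [0.048,0,0,0,0.88],
  [0.053,0,0,0,0.88],
  [0.058,0,0,0,0.88],
  [0.06,0,0,0,0.88],
  [0.06,0,0,0,0.88],
])

```text
time_s: 5.97
ee_pos: [581.6, -102.5, 31.0]
ee_rot: [180.0, 0.2, -16.4]
force: [-6.6, 2.0, 4.8]
gripper_width: 79.8
gripper_force: 3.5
```

```bash
python3 - <<'E'
from h import *
k=np.load('cr.npz');s=state();print('tcp',(s['ee_pos'][:2]-k['t'])@k['R'],s['ee_pos'][2],s['force'][:2]@k['R'],s['gripper_width'],s['time_s'])
c=cam('wrist');np.savez('w4.npz',K=c[0],d=c[1],T=c[2])
a=save('wrist','w4.png')
cv2.imwrite('pics/w4c.png',cv2.resize(a[60:320,120:420],None,fx=2.2,fy=2.2)[:,:,::-1])
E
```

```text
tcp [30.00109578  0.09630204] 30.965994280540627 [-6.89337072  0.14431146] 79.79878291693231 5.9667
```

View pics/w4c.png

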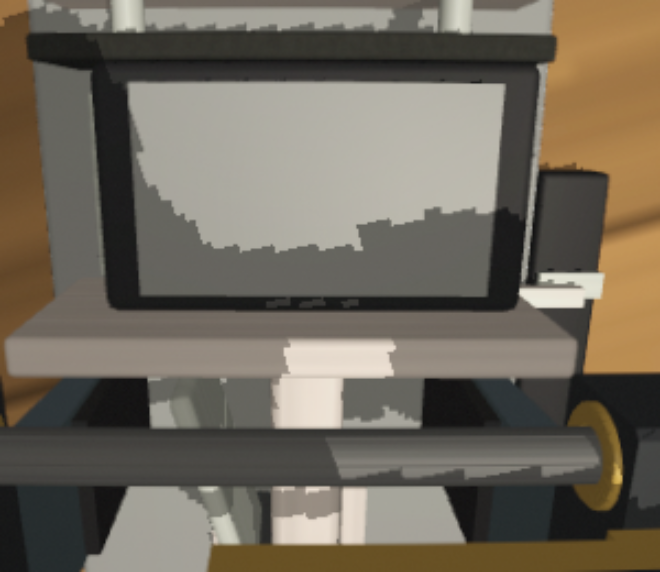

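The case is pressed between jaw and pad. The pointer's row (195) is about 3.5 mm short of the mark's (189.5), so I'll advance that far and hold.

>>> servo_tool([
  [0.006,0,0,0,0.88],
  [0.012,0,0,0,0.88],
  [0.018,0,0,0,0.88],
  [0.021,0,0,0,0.88],
  [0.021,0,0,0,0.88],
  [0.021,0,0,0,0.88],
  [0.021,0,0,0,0.88],
  [0.021,0,0,0,0.88],
  [0.021,0,0,0,0.88],
  [0.021,0,0,0,0.88],
  [0.021,0,0,0,0.88],
])

```text
time_s: 6.93
ee_pos: [584.8, -103.5, 31.0]
ee_rot: [180.0, 0.3, -16.5]
force: [-8.6, 2.4, 6.7]
gripper_width: 80.0
gripper_force: 4.5
```

```bash
python3 - <<'E'
from h import *
k=np.load('cr.npz');t,R=k['t'],k['R'];s=state();print('tcp',(s['ee_pos'][:2]-t)@R,s['ee_pos'][2],s['force'][:2]@R,s['gripper_width'],s['time_s'])
c=cam('wrist');np.savez('w5.npz',K=c[0],d=c[1],T=c[2])
a=save('wrist','w5.png')
cv2.imwrite('pics/w5c.png',cv2.resize(a[160:230,340:420],None,fx=8,fy=8,interpolation=cv2.INTER_CUBIC)[:,:,::-1])
E
```

```text
tcp [33.2688827   0.06854331] 30.97749228731882 [-8.93275453 -0.05442635] 80.01977530468127 6.9333
```

View pics/w5c.png

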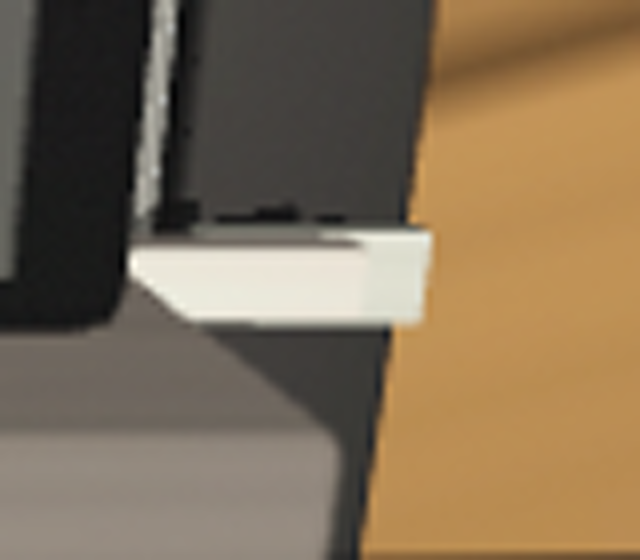

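The pointer covers the mark to within about 1 mm. In the crop the mark spans rows 230–325 and the pointer 245–325, and the leg has been held for over 0.5 s. Now I'll squeeze the lever.

>>> servo_tool([
  [0,0,0,0,0.8],
  [0,0,0,0,0.72],
  [0,0,0,0,0.64],
  [0,0,0,0,0.56],
  [0,0,0,0,0.5],
  [0,0,0,0,0.44],
  [0,0,0,0,0.38],
  [0,0,0,0,0.32],
  [0,0,0,0,0.27],
  [0,0,0,0,0.22],
  [0,0,0,0,0.15],
  [0,0,0,0,0.05],
  [0,0,0,0,0],
  [0,0,0,0,0],
  [0,0,0,0,0],
  [0,0,0,0,0],
], force=15)

```text
time_s: 8.32
ee_pos: [584.4, -104.7, 30.0]
ee_rot: [179.9, 0.3, -16.5]
force: [-6.9, -3.2, 0.6]
gripper_width: 26.2
gripper_force: 16.9
```

```bash
python3 - <<'E'
from h import *
k=np.load('cr.npz');t,R=k['t'],k['R'];s=state();print('tcp',(s['ee_pos'][:2]-t)@R,s['ee_pos'][2],s['force'][:2]@R,s['gripper_width'],s['gripper_force'],s['time_s'])
a=save('wrist','w6.png')
cv2.imwrite('pics/w6c.png',cv2.resize(a[60:320,120:420],None,fx=2.2,fy=2.2,interpolation=cv2.INTER_CUBIC)[:,:,::-1])
E
```

```text
tcp [33.26342942 -1.19422717] 29.972360760389627 [-5.73170684 -4.94793797] 26.201560929329045 16.937365969642997 8.3167
```

View pics/w6c.png

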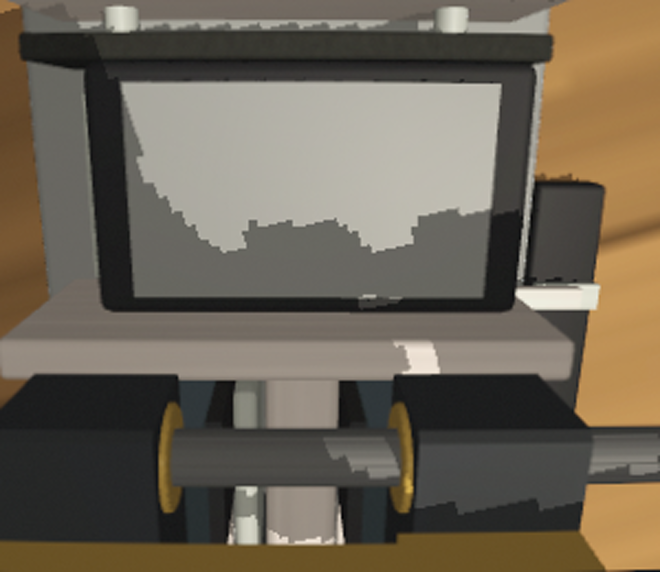

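The lever is shut: the opening is 26.2 mm and the grip 17 N. The pointer is still over the mark, at crop (555,297), and the case is held between jaw and pad.

```bash
python3 -c "
from h import *
print(job_done())"
```

```text
the job is handed in; nothing more can be done
None
```

The job is handed in: the leg is held with its pointer on the mark (within about 1 mm by camera), the lever is pinched shut at about 17 N, the case is pressed against the pad, and the bowl and cup were left alone; no verdict came back.

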